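Seat the stem thermometer in the proofing tub's blind well

ROBOT

A 6-joint arm with a two-finger parallel gripper is mounted at the origin on the work surface. World frame = base frame: x ahead of the robot, y to its left, z up, the work surface at z = 0. Lengths are in m, angles in rad, forces in N, time in s.
With the tool pointing down it reaches from about 0.35 to 0.775 m from the base axis. Payload 7.3 kg.
Tool frame: the origin (TCP) lies on the centre line of the jaws, within the pads' length; the fingertips stand 17 mm ahead of it and the grasp point (between the pads) lies 2 mm behind it (robot.tip_extent is the distance from the TCP to the fingertips, in m); z points along the fingers, y is the line along which they close (so a half turn about z gives the same grasp; the last joint's range is limited). The gripper opens to 92 mm and grips with 3 to 60 N. Pads are 19 mm wide; open, the fingers measure 130 mm over their backs; the gripper's body (75 mm by 190 mm) begins 47 mm behind the grasp point.
Start: joints at [1.184, 0.342, 1.524, -0, 1.275, -0.146], TCP at [0.125, 0.51, 0.244] pointing down, gripper open.
Joint ranges: [-2.53, 2.53], [-0.77, 2.02], [0.04, 2.7], [-1, 4.14], [0.28, 2.66], [-3.11, 3.11]. Speed limits (rad/s): [2.57, 2.57, 3.14, 3.14, 3.14, 3.14].

INTERFACE

Orientations are given as [roll, pitch, yaw] about the fixed x, y, z axes, in that order (R = Rz(yaw) Ry(pitch) Rx(roll)).
In Python, from cell import robot gives the robot as it stands.
- The arm moves only by the tool step_arm, never from a script. Its argument "motion" is a list of rows, each a list of 2 entries, a list of its own where there are three numbers: the shift along the tool's x, y, z in units of 60 mm (1.0 is 60 mm), then the turn about the tool's z in rad. In form: [[[x, y, z], spin], ...]. A call has 1 to 10 rows; each row is the pose to reach, as a shift and turn from the pose commanded when the call began, along the tool's axes at that moment; what a row does not reach only later rows make up. A row lasts 1/8 s, in which the tool goes at most 62.5 mm and 10.7 degrees, less where a joint would pass 70% of its speed; a pose out of reach is approached as far as the arm can. A call with a gripper value outside its range is refused whole. "hand" is the closure in counts, from 0 (fully open) to 255 (shut), set as the call begins (left out, the last holds). The fingers move at their own pace and stop on an object; "squeeze" is the grip in N (left out, the last holds). Time passes only in rows, so rows that repeat a pose let the fingers close. It gives the time, the measured TCP pose, the force, the opening and the grip force at its end, in the units of the state.
- robot.observe(): the state, without advancing time (a new reading comes with each control period).
- robot.read_camera(name): name is "scene" or "top" or "wrist"; returns a dict with "pixels" (384x512x3 uint8, red, green, blue), "intrinsics" (3x3 intrinsics, pixels), "xyz" and "rotation" of the camera in the world; the wrist camera has in their place "T_tool_cam" (4x4, takes a point from camera to tool coordinates, whose origin is the TCP and whose axes are the flange's). Camera axes: x right, y up, looking along -z (the intrinsics and any distortion apply to the point x, -y, -z); pixel columns grow to the right and rows downward; lengths in m; the calibration is good to about 2 mm. A picture is of the moment at which its call begins: read the wrist's pose just before it. There is no depth.
- robot.hand_in(): hands the job in; it is judged then, once.
The state is a dict: "time": time; "qpos": joint angles; "qvel": joint speeds; "joint_efforts": joint torques, N m; "tool_pos": TCP position; "tool_rot": TCP orientation; "contact_force": force on the tool from outside, world axes, zero at the start; "torque": the same for the moment, N m; "opening": finger opening in m; "grip_force": force on a finger pad.
Only numpy, scipy, OpenCV 4.12 (cv2) and the standard library are available. Lean on these libraries where they do the work, as an engineer would, in place of code of your own. Each camera call takes 0.05 s, during which the arm holds its last target. There are 200 camera calls.

TASK

Take the stem thermometer out of its wooden rest and lower it into the blind well in the lid of the proofing tub until its tip really bottoms out, with the rim of the well pushing the red stop up the stem. Keep it pressed down on the bottom with about 10 N for three seconds, never as hard as 25 N because the well is thin, then let go and leave it standing there with the stop on the rim. Leave the scraper and the timer where they are.

Things in the scene. Friction and masses are not known exactly. Their poses are not given: they have to be found in the camera images.
- tub: Square white plastic proofing tub with a blue snap lid, 164 x 164 mm, top of the lid 102 mm above the counter. It is heavy and does not move. An orange square boss, 40 x 40 mm, stands in the middle of the lid up to 115 mm above the counter, with the round well in its centre. Origin: centre of the tub's underside; z up.
- well_mouth (a point): Centre of the well's mouth, on top of the boss (115 mm above the counter). The well is a vertical round blind bore 12.5 mm in diameter. Its floor is a rigid foot that the baker sets anywhere from 40 to 62 mm below the mouth; its depth cannot be seen or measured, only felt with the stem. It stays put under forces below 25 N.
- holder: Wooden rest block 60 x 60 x 40 mm, fixed to the counter, with a blind hole 13 mm in diameter and 28 mm deep in the centre of its top, in which the thermometer stands at the start. Origin: centre of its underside; z up.
- probe: Stem thermometer, 145 mm long, 80 to 150 g, standing upright in the rest. Steel stem 10 mm in diameter from the tip to 95 mm above it, the lowest 5 mm tapering to 7 mm; above it a black square handle 22 x 22 mm, 50 mm tall, its top carrying a white round face. Origin: centre of the tip; z runs from tip to handle, x and y are square to the handle's flat sides.
- probe_tip (a point): Centre of the stem's tip; 12 mm above the counter at the start.
- probe_handle (a point): Centre of the handle, 120 mm above the tip.
- stop (a joint): How far the red stop has slid up the stem (m): its underside is 30 mm plus this above the tip; travel 45 mm. Red collar, 24 mm in diameter, 14 mm tall, too wide for the well; it drags on the stem with 3 N and stays where left. The rim stops it, and from there the push down meets 3 N of drag until the tip meets the foot. The drag exceeds the weight: the thermometer will not sink by itself.
- stop_under (a point): Centre of the stop's underside, on the stem's axis.
- scraper: Yellow plastic scraper, 105 x 75 x 5 mm (9 mm at its grip edge), lying loose. Origin: centre of its underside.
- timer: White kitchen timer, 60 x 60 x 24 mm, with a red button 9 mm in radius that stands 4 mm proud, lying loose. Origin: centre of its underside.
There are look-alikes about, which are no part of the job. Of the things that look like the tub, take the one that is farthest from the robot's base at the start.

How it is judged:
By the outcome, as a careful person would: the job done as asked, in the order asked, and still so for the second after the job is handed in, with the robot touching nothing.
It also fails if it takes over 59 s, if anything falls off the work surface, if the arm or the gripper's body presses on something with over 40 N, if the wrist force passes 120 N, or if a joint passes its speed limit or range.

## Working session

There is one attempt and no reset: what is moved stays moved. The work goes in short steps, Python scripts to look and compute and a tool call to move; the robot and the scene stay as the last step left them, time stands still between calls to the robot, and variables do not carry over. Pictures are saved under pics/ and viewed, at most 10 in all, crops included, and the job is handed in when it is done.

Besides the shell and the picture viewer there is one more tool, called after "Emit:" by a JSON object that holds its "name" and its "arguments", one argument or row to a line. step_arm: Moves the arm, as the interface text tells. Its arguments: {"type":"object","properties":{"motion":{"type":"array"},"hand":{"type":"number"},"squeeze":{"type":"number"}},"required":["motion"]}

```bash
mkdir -p pics; ls; python3 - <<'E'
from cell import robot
import cv2,numpy as np
s=robot.observe();print({k:np.round(v,3) for k,v in s.items()})
a=[]
for n in ("top","scene"):
    c=robot.read_camera(n);a.append(c);np.savez(f"pics/{n}0.npz",**{k:v for k,v in c.items()})
    cv2.imwrite(f"pics/{n}0.png",c["pixels"][:,:,::-1]);print(n,[k for k in c],c["intrinsics"],c["xyz"],c["rotation"])
E
```

```text
pics
{'time': np.float64(0.0), 'qpos': array([ 1.184,  0.343,  1.525,  0.   ,  1.275, -0.146]), 'qvel': array([-0.001, -0.001,  0.   ,  0.001,  0.001, -0.001]), 'joint_efforts': array([ -0.   , -43.124, -24.423,   0.072,   0.056,  -0.   ]), 'tool_pos': array([0.125, 0.509, 0.243]), 'tool_rot': array([-3.14 , -0.   ,  2.901]), 'contact_force': array([ 0.265, -0.563,  0.756]), 'torque': array([-0.053,  0.023, -0.018]), 'grip_force': np.float64(0.0), 'opening': np.float64(0.092)}
top ['pixels', 'intrinsics', 'xyz', 'rotation'] [[370.24535896   0.         257.95906671]
 [  0.         370.24535896 192.79499297]
 [  0.           0.           1.        ]] [0.32240962 0.01584869 0.82543079] [ 0.16569886 -0.00804029 -1.56817251]
scene ['pixels', 'intrinsics', 'xyz', 'rotation'] [[490.29038865   0.         259.27740673]
 [  0.         490.29038865 187.7151281 ]
 [  0.           0.           1.        ]] [ 0.91551727 -0.82427505  0.71405373] [1.00860078 0.01465439 0.51286702]
```

View pics/top0.png

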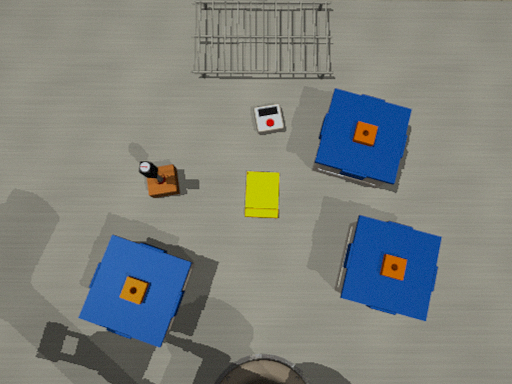

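View pics/scene0.png

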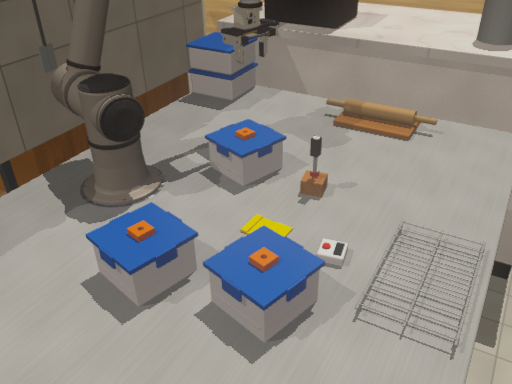

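The top view shows tub bosses at (366,133), (394,267) and (134,290), with the base at the bottom near (263,384). The rest is at (162,180), the thermometer face at (145,168), the scraper at (262,194) and the timer at (269,118). In the scene view there is also a stack of boxes at (222,65) in the background.

```bash
cat > h.py <<'E'
import numpy as np,cv2
from scipy.spatial.transform import Rotation as R
def ray(K,p,Rm,uv,z):
    d=np.linalg.inv(K)@[uv[0],uv[1],1]; d=Rm@(d*[1,-1,-1]); return p+d*(z-p[2])/d[2]
def cam(n): 
    c=np.load(f"pics/{n}0.npz"); return c["intrinsics"],c["xyz"],R.from_euler("xyz",c["rotation"]).as_matrix()
def wrist(name):
    from cell import robot
    s=robot.observe(); c=robot.read_camera("wrist")
    T=np.eye(4);T[:3,:3]=R.from_euler("xyz",s["tool_rot"]).as_matrix();T[:3,3]=s["tool_pos"]
    W=T@np.array(c["T_tool_cam"]); cv2.imwrite(f"pics/{name}.png",c["pixels"][:,:,::-1])
    np.savez(f"pics/{name}.npz",K=c["intrinsics"],W=W,T=T,px=c["pixels"]); return c,W,T
E
python3 - <<'E'
from h import *
for n,l in (("top",[("A",366,133,.115),("B",394,267,.115),("C",134,290,.115),("face",145,168,.157),("rest",162,180,.04),("timer",269,118,.024)]),("scene",[("A",263,258,.115),("B",140,230,.115),("C",245,133,.115),("face",316,138,.157),("stack",222,95,0)])):
    for k,u,v,z in l: 
        p=ray(*cam(n),(u,v),z); print(n,k,p.round(3),np.hypot(p[0],p[1]).round(3))
c=cam("top")
im=cv2.imread("pics/top0.png"); s=cv2.imread("pics/scene0.png")
a=cv2.resize(im[140:210,120:200],None,fx=5,fy=5,interpolation=cv2.INTER_CUBIC);b=cv2.resize(s[125:200,290:345],None,fx=350/75,fy=350/75,interpolation=cv2.INTER_CUBIC)
cv2.imwrite("pics/crop1.png",np.hstack([a,b]))
E
```

```text
top A [ 0.564 -0.206  0.115] 0.6
top B [ 0.3   -0.247  0.115] 0.389
top C [0.257 0.24  0.115] 0.352
top face [0.48  0.219 0.157] 0.528
top rest [0.481 0.217 0.04 ] 0.528
top timer [ 0.629 -0.015  0.024] 0.629
scene A [ 0.568 -0.211  0.115] 0.606
scene B [ 0.307 -0.254  0.115] 0.398
scene C [0.266 0.231 0.115] 0.352
scene face [0.485 0.215 0.157] 0.531
scene stack [-0.113  0.683  0.   ] 0.692
```

View pics/crop1.png

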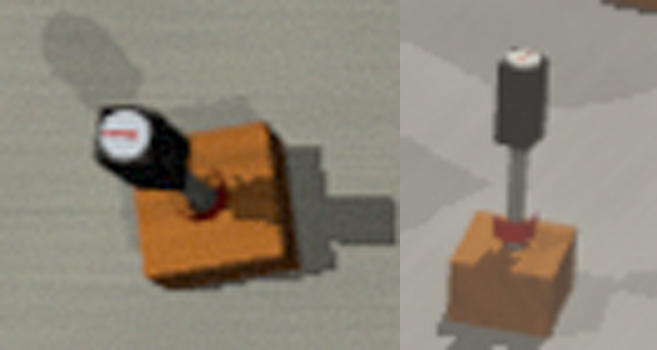

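The crops show the thermometer upright in the rest with the red stop just above the block. The two views agree on its position to within 5 mm. The farthest bossed tub is A, and the background stack has no visible boss. I'll move above the rest.

Emit:
{"name": "step_arm", "arguments": {
  "motion": [
    [[-0.85,-0.41,-0.2],0],
    [[-1.7,-0.82,-0.5],0],
    [[-2.6,-1.24,-0.8],0],
    [[-3.45,-1.65,-1],0],
    [[-4.3,-2.06,-1],0],
    [[-5.2,-2.5,-1],0],
    [[-6.05,-2.9,-1],0],
    [[-6.9,-3.3,-1],0],
    [[-6.9,-3.3,-1],0],
    [[-6.9,-3.3,-1],0]
  ],
  "hand": 0
}}

```text
time: 1.35
tool_pos: [0.4795, 0.2189, 0.3032]
tool_rot: [-3.141, -0.001, 2.9]
contact_force: [0.0, -0.1, 0.2]
opening: 0.0915
grip_force: 0.0
```

```bash
python3 - <<'E'
from h import *
c,W,T=wrist("w1"); print(T.round(3),np.array(c["T_tool_cam"]).round(3),c["intrinsics"][0])
s=cv2.imread("pics/scene0.png")[0:110,170:300]
a=cv2.imread("pics/w1.png"); b=cv2.resize(s,None,fx=2.1,fy=2.1); b=cv2.copyMakeBorder(b,0,384-b.shape[0],0,0,cv2.BORDER_CONSTANT)
cv2.imwrite("pics/v1.png",np.hstack([a,b]))
E
```

```text
[[-0.971  0.239 -0.001  0.479]
 [ 0.239  0.971  0.     0.219]
 [ 0.001 -0.    -1.     0.303]
 [ 0.     0.     0.     1.   ]] [[ 0.001  0.951  0.311  0.084]
 [ 1.    -0.001  0.    -0.001]
 [ 0.001  0.311 -0.951 -0.141]
 [ 0.     0.     0.     1.   ]] [277.14224083   0.         255.50014328]
```

View pics/v1.png

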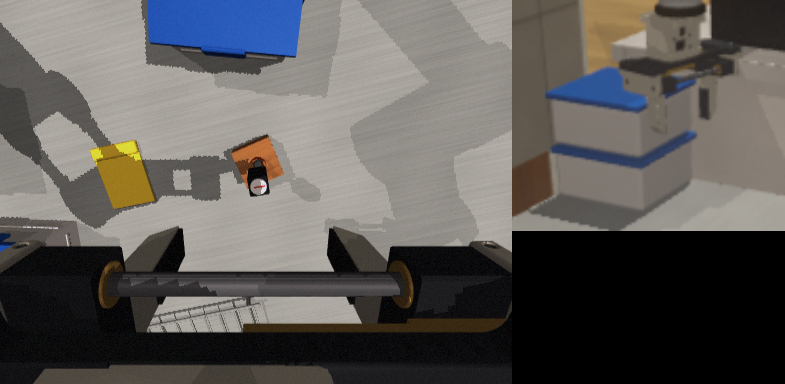

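The wrist view shows the rest at (257,162), the face at (258,187) and the handle seeming square with the image. The background stack has no boss, so it isn't a candidate. A closer crop will give the handle's yaw.

```bash
python3 - <<'E'
from h import *
d=np.load("pics/w1.npz");K,W=d["K"],d["W"]
a=cv2.imread("pics/w1.png")[130:205,215:300]; cv2.imwrite("pics/c2.png",cv2.resize(a,None,fx=8,fy=8,interpolation=cv2.INTER_CUBIC)[:600])
g=cv2.cvtColor(a,cv2.COLOR_BGR2HSV)
m=((g[...,1]<60)&(g[...,2]>150)).astype(np.uint8); m[:40]=0; m[:, :35]=0;m[:,52:]=0
v,u=np.nonzero(m);print(u.mean()+215,v.mean()+130,len(u), ray(K,W[:3,3],W[:3,:3],(u.mean()+215,v.mean()+130),.157))
E
```

```text
259.4590909090909 195.5090909090909 220 [0.49322245 0.2192903  0.157     ]
```

View pics/c2.png

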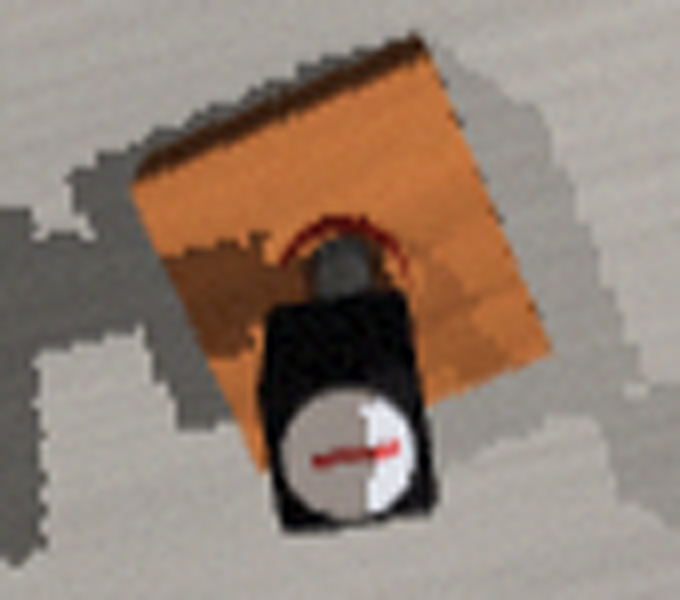

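The crop shows the face at image pixel (258.8,186.9). The handle's front edge runs from (250.4,196.2) to (269.4,194.0), so the handle is turned about 7°.

```bash
python3 - <<'E'
from h import *
d=np.load("pics/w1.npz");K,W,T=d["K"],d["W"],d["T"]
f=lambda u,v,z=.157: np.linalg.inv(T)@np.append(ray(K,W[:3,3],W[:3,:3],(215+u/8,130+v/8),z),1)
a,b=f(283,530),f(435,512); print(a,b,np.arctan2((b-a)[0],(b-a)[1]))
a,b=f(312,462),f(400,447); print(np.arctan2((b-a)[0],(b-a)[1]))
c=f(350,455); print("face",c*1000,T@c)
c=f(343,290,.065);print("stop~",c*1000)
a,b=f(268,300,.107),f(405,292,.107);print((a+b)/2*1000,np.arctan2((b-a)[0],(b-a)[1]),(b-a)*1000)
E
```

```text
[-0.01432976 -0.00628272  0.14621127  1.        ] [-0.01170537  0.01447548  0.14620954  1.        ] 0.12575939615079418
0.1777384635931467
face [  -3.59213578    2.8362292   146.22465083 1000.        ] [0.48344449 0.22085106 0.157      1.        ]
stop~ [  -1.58274005    2.56712725  238.22779178 1000.        ]
[   6.95040904    1.2063196   196.24070236 1000.        ] 0.06085593596249623 [ 1.29635031e+00  2.12756499e+01 -3.83499247e-03  0.00000000e+00]
```

Emit:
{"name": "step_arm", "arguments": {
  "motion": [
    [[-0.055,0.045,0.4],-0.06],
    [[-0.055,0.045,1.1],-0.12],
    [[-0.055,0.045,1.8],-0.12],
    [[-0.055,0.045,2.4],-0.12],
    [[-0.055,0.045,2.75],-0.12],
    [[-0.055,0.045,2.88],-0.12],
    [[-0.055,0.045,2.88],-0.12]
  ]
}}

```text
time: 2.28
tool_pos: [0.4835, 0.2214, 0.1312]
tool_rot: [3.141, 0.0, 3.022]
contact_force: [0.5, 0.1, 0.4]
opening: 0.092
grip_force: 0.0
```

Emit:
{"name": "step_arm", "arguments": {
  "motion": [
    [[0,0,0],0],
    [[0,0,0],0],
    [[0,0,0],0],
    [[0,0,0],0],
    [[0,0,0],0],
    [[0,0,0],0],
    [[0,0,0],0],
    [[0,0,0],0]
  ],
  "hand": 255,
  "squeeze": 35
}}

```text
time: 3.28
tool_pos: [0.4838, 0.2207, 0.1309]
tool_rot: [3.141, -0.0, 3.021]
contact_force: [0.0, 0.2, 0.4]
opening: 0.0223
grip_force: 34.8
```

Gripped: the opening is 22.3 mm, which matches the handle. Lifting straight up, then across to tub A.

Emit:
{"name": "step_arm", "arguments": {
  "motion": [
    [[0,0,-0.25],0],
    [[0,0,-0.7],0],
    [[0,0,-1.3],0],
    [[0,0,-2],0],
    [[0,0,-2.6],0],
    [[0,0,-2.8],0],
    [[0,0,-2.8],0]
  ]
}}

```text
time: 4.15
tool_pos: [0.4838, 0.2207, 0.2991]
tool_rot: [3.141, 0.001, 3.021]
contact_force: [1.1, 0.4, -1.7]
opening: 0.022
grip_force: 34.8
```

Emit:
{"name": "step_arm", "arguments": {
  "motion": [
    [[-0.13,-0.4,0],0],
    [[-0.38,-1.2,0],0],
    [[-0.67,-2.1,0],0],
    [[-0.95,-3,0],0],
    [[-1.24,-3.9,0],0],
    [[-1.5,-4.8,0],0],
    [[-1.8,-5.7,0],0],
    [[-2.05,-6.5,0],0],
    [[-2.2,-6.94,0],0],
    [[-2.2,-6.94,0],0]
  ]
}}

```text
time: 5.4
tool_pos: [0.5641, -0.2104, 0.296]
tool_rot: [3.14, -0.004, 3.018]
contact_force: [0.6, 1.0, -1.2]
opening: 0.022
grip_force: 34.8
```

Emit:
{"name": "step_arm", "arguments": {
  "motion": [
    [[0,0,0],0],
    [[0,0,0],0]
  ]
}}

```text
time: 5.65
tool_pos: [0.5646, -0.2073, 0.2986]
tool_rot: [3.141, -0.001, 3.022]
contact_force: [-0.0, -0.1, -0.8]
opening: 0.0218
grip_force: 34.8
```

```bash
python3 - <<'E'
from h import *
c,W,T=wrist("w2")
a=cv2.imread("pics/w2.png"); cv2.imwrite("pics/v2.png",cv2.resize(a[60:310,120:390],None,fx=2.4,fy=2.4,interpolation=cv2.INTER_CUBIC))
K=c["intrinsics"]
def prj(p):
    q=np.linalg.inv(W)@np.append(p,1); q=K@(q[:3]*[1,-1,-1]); return q[:2]/q[2]
for p in [(.564,-.206,.115),(T[0,3],T[1,3],.182),(T[0,3],T[1,3],.115)]: print(prj(p))
E
```

```text
[257.09737917 174.56027207]
[256.18278695 192.38939581]
[256.06015971 175.17141556]
```

View pics/v2.png

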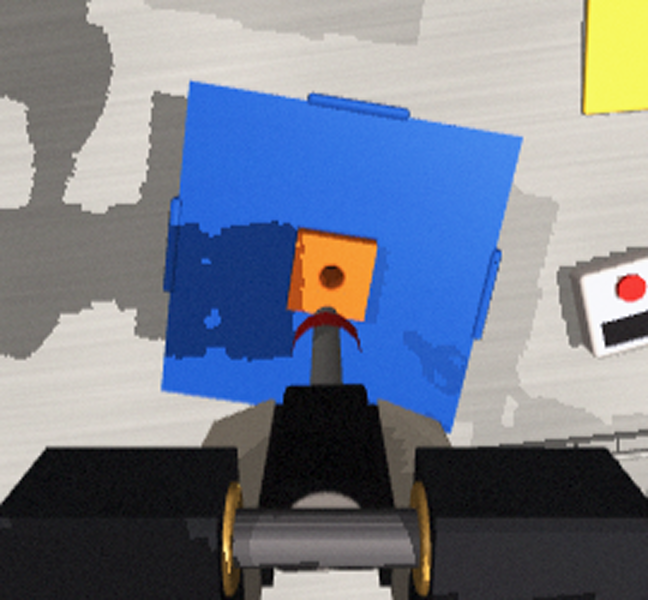

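The view shows the boss with the well at image pixel (257.9,175.0) and the stem tip near (255.4,191). The well lies about 2.5 mm toward tool +y. I'll go lower and refine.

Emit:
{"name": "step_arm", "arguments": {
  "motion": [
    [[0,0.045,0.3],0],
    [[0,0.045,0.6],0],
    [[0,0.045,0.8],0],
    [[0,0.045,0.88],0],
    [[0,0.045,0.88],0],
    [[0,0.045,0.88],0]
  ]
}}

```text
time: 6.45
tool_pos: [0.5654, -0.206, 0.2468]
tool_rot: [-3.141, 0.001, 3.021]
contact_force: [0.6, 0.4, -1.4]
opening: 0.0216
grip_force: 34.8
```

```bash
python3 - <<'E'
from h import *
c,W,T=wrist("w3"); print(T[:3,3])
a=cv2.imread("pics/w3.png"); cv2.imwrite("pics/v3.png",cv2.resize(a[145:220,210:310],None,fx=8,fy=8,interpolation=cv2.INTER_CUBIC))
K=c["intrinsics"]
def prj(x,y,z):
    q=np.linalg.inv(W)@T@np.array([x,y,T[2,3]-z,1]); q=K@(q[:3]*[1,-1,-1]); return ((q[:2]/q[2]-[210,145])*8).round(1)
z=T[2,3]-.119
for k in [(0,0,z),(.0035,0,z),(0,.0035,z),(0,0,z+.005),(0,.005,z+.005),(0,0,.115),(.00625,0,.115),(0,.00625,.115)]: print(k,prj(*k))
E
```

```text
[ 0.56536617 -0.20601003  0.2468104 ]
(0, 0, np.float64(0.12781040064237337)) [370.  372.4]
(0.0035, 0, np.float64(0.12781040064237337)) [370.  345.3]
(0, 0.0035, np.float64(0.12781040064237337)) [398.4 372.4]
(0, 0, np.float64(0.13281040064237337)) [370.  385.1]
(0, 0.005, np.float64(0.13281040064237337)) [411.4 385.2]
(0, 0, 0.115) [369.8 341.7]
(0.00625, 0, 0.115) [369.9 295. ]
(0, 0.00625, 0.115) [418.4 341.8]
```

View pics/v3.png

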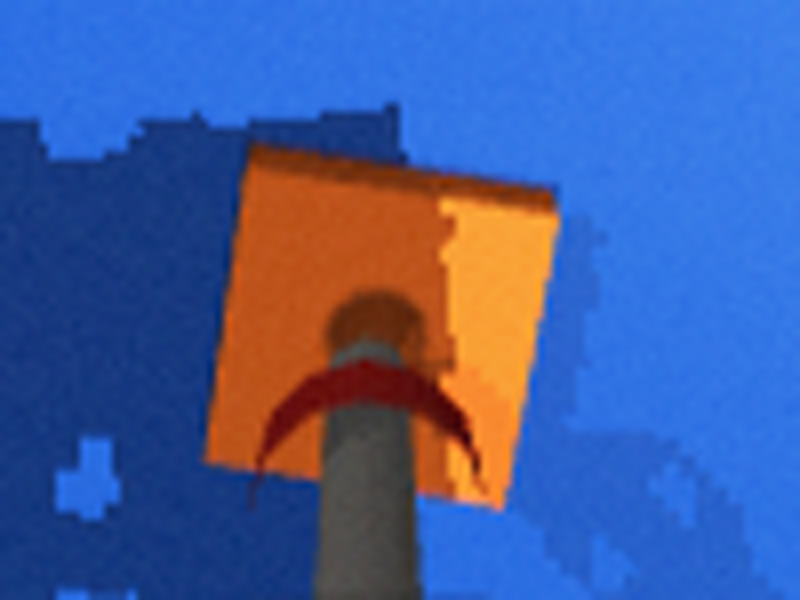

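The well centre is at crop pixel (375,338) and the tip is about 1 mm toward tool -y of it. Correcting that and entering the well.

Emit:
{"name": "step_arm", "arguments": {
  "motion": [
    [[0,0.016,0],0],
    [[0,0.016,0.1],0],
    [[0,0.016,0.2],0],
    [[0,0.016,0.3],0],
    [[0,0.016,0.4],0],
    [[0,0.016,0.45],0],
    [[0,0.016,0.45],0]
  ]
}}

```text
time: 7.38
tool_pos: [0.5651, -0.2049, 0.2188]
tool_rot: [3.141, -0.0, 3.021]
contact_force: [0.6, -0.5, -1.3]
opening: 0.0219
grip_force: 34.8
```

The tip is in the well with no lateral load. Going down until the stop meets the rim.

Emit:
{"name": "step_arm", "arguments": {
  "motion": [
    [[0,0,0.07],0],
    [[0,0,0.14],0],
    [[0,0,0.21],0],
    [[0,0,0.28],0],
    [[0,0,0.3],0],
    [[0,0,0.32],0],
    [[0,0,0.32],0]
  ]
}}

```text
time: 8.25
tool_pos: [0.5652, -0.2049, 0.1999]
tool_rot: [3.142, -0.0, 3.021]
contact_force: [-0.6, 0.2, -1.1]
opening: 0.022
grip_force: 34.8
```

Emit:
{"name": "step_arm", "arguments": {
  "motion": [
    [[0,0,0.02],0],
    [[0,0,0.04],0],
    [[0,0,0.04],0]
  ]
}}

```text
time: 8.62
tool_pos: [0.5653, -0.205, 0.1977]
tool_rot: [-3.141, 0.001, 3.021]
contact_force: [-0.0, 0.0, 1.4]
opening: 0.0221
grip_force: 34.8
```

```bash
python3 - <<'E'
from h import *
from cell import robot
c,W,T=wrist("w4"); print(T[:3,3],robot.observe()["contact_force"],robot.observe()["torque"])
a=cv2.imread("pics/w4.png")[130:220,200:320]
s=robot.read_camera("scene")["pixels"][190:290,200:320,::-1]
print(a.shape,s.shape)
cv2.imwrite("pics/v4.png",np.hstack([cv2.resize(a,(400,300),interpolation=cv2.INTER_CUBIC),cv2.resize(s,(360,300),interpolation=cv2.INTER_CUBIC)]))
E
```

```text
[ 0.56526838 -0.20498566  0.19774771] [-0.16556393 -0.17366445  1.43884865] [0.00661439 0.09951958 0.01962416]
(90, 120, 3) (100, 120, 3)
```

View pics/v4.png

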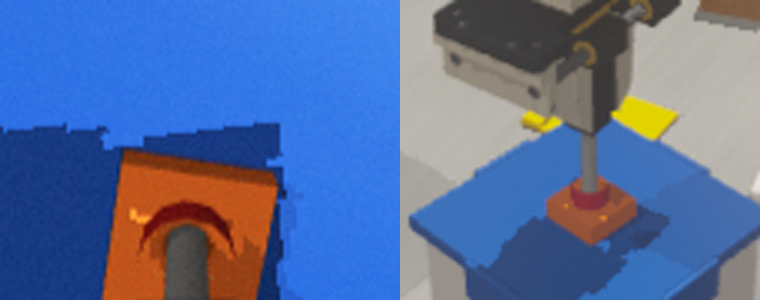

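The stop is now sitting on the rim of the well, and Fz rose by about 2.7 N, which matches the drag. Now feeling for the bottom in small steps.

Emit:
{"name": "step_arm", "arguments": {
  "motion": [
    [[0,0,0.01],0],
    [[0,0,0.02],0],
    [[0,0,0.02],0]
  ]
}}

```text
time: 9.1
tool_pos: [0.5653, -0.205, 0.1963]
tool_rot: [3.142, 0.0, 3.021]
contact_force: [-0.1, -0.1, 2.0]
opening: 0.0217
grip_force: 34.8
```

Emit:
{"name": "step_arm", "arguments": {
  "motion": [
    [[0,0,0.01],0],
    [[0,0,0.02],0],
    [[0,0,0.02],0]
  ]
}}

```text
time: 9.48
tool_pos: [0.5652, -0.205, 0.195]
tool_rot: [3.142, 0.0, 3.021]
contact_force: [1.0, 0.5, 1.2]
opening: 0.0221
grip_force: 34.8
```

Emit:
{"name": "step_arm", "arguments": {
  "motion": [
    [[0,0,0.01],0],
    [[0,0,0.02],0],
    [[0,0,0.02],0]
  ]
}}

```text
time: 9.85
tool_pos: [0.5652, -0.205, 0.1938]
tool_rot: [3.142, 0.0, 3.021]
contact_force: [0.0, 0.7, 0.6]
opening: 0.0219
grip_force: 34.8
```

Emit:
{"name": "step_arm", "arguments": {
  "motion": [
    [[0,0,0.01],0],
    [[0,0,0.02],0],
    [[0,0,0.02],0]
  ]
}}

```text
time: 10.22
tool_pos: [0.5652, -0.205, 0.1926]
tool_rot: [3.142, 0.0, 3.021]
contact_force: [0.8, -0.2, 1.6]
opening: 0.0219
grip_force: 34.8
```

Emit:
{"name": "step_arm", "arguments": {
  "motion": [
    [[0,0,0.01],0],
    [[0,0,0.02],0],
    [[0,0,0.02],0]
  ]
}}

```text
time: 10.6
tool_pos: [0.5652, -0.205, 0.1914]
tool_rot: [3.142, 0.0, 3.021]
contact_force: [1.5, -0.8, 1.3]
opening: 0.0218
grip_force: 34.8
```

Emit:
{"name": "step_arm", "arguments": {
  "motion": [
    [[0,0,0.01],0],
    [[0,0,0.02],0],
    [[0,0,0.02],0]
  ]
}}

```text
time: 10.98
tool_pos: [0.5652, -0.205, 0.1902]
tool_rot: [3.142, 0.0, 3.021]
contact_force: [0.5, -0.7, 1.2]
opening: 0.0224
grip_force: 34.8
```

Emit:
{"name": "step_arm", "arguments": {
  "motion": [
    [[0,0,0.01],0],
    [[0,0,0.02],0],
    [[0,0,0.02],0]
  ]
}}

```text
time: 11.35
tool_pos: [0.5652, -0.205, 0.1897]
tool_rot: [-3.141, 0.001, 3.021]
contact_force: [0.5, 0.2, 4.5]
opening: 0.0219
grip_force: 34.8
```

Emit:
{"name": "step_arm", "arguments": {
  "motion": [
    [[0,0,0.01],0],
    [[0,0,0.01],0],
    [[0,0,0.01],0]
  ]
}}

```text
time: 11.72
tool_pos: [0.5653, -0.205, 0.1896]
tool_rot: [-3.141, 0.001, 3.021]
contact_force: [-0.2, 0.2, 7.9]
opening: 0.022
grip_force: 34.8
```

Bottomed out: the TCP has stopped and the force is rising at about 5.7 N/mm. One more step, then hold.

Emit:
{"name": "step_arm", "arguments": {
  "motion": [
    [[0,0,0.005],0],
    [[0,0,0.009],0],
    [[0,0,0.009],0],
    [[0,0,0.009],0]
  ]
}}

```text
time: 12.22
tool_pos: [0.5654, -0.205, 0.1896]
tool_rot: [-3.141, 0.002, 3.021]
contact_force: [-2.8, 1.2, 11.6]
opening: 0.0218
grip_force: 34.8
```

Emit:
{"name": "step_arm", "arguments": {
  "motion": [
    [[0,0,0],0],
    [[0,0,0],0],
    [[0,0,0],0],
    [[0,0,0],0],
    [[0,0,0],0],
    [[0,0,0],0],
    [[0,0,0],0],
    [[0,0,0],0],
    [[0,0,0],0],
    [[0,0,0],0]
  ]
}}

```text
time: 13.48
tool_pos: [0.5654, -0.205, 0.1896]
tool_rot: [-3.141, 0.002, 3.021]
contact_force: [-2.9, 0.5, 10.5]
opening: 0.0224
grip_force: 34.8
```

Emit:
{"name": "step_arm", "arguments": {
  "motion": [
    [[0,0,0],0],
    [[0,0,0],0],
    [[0,0,0],0],
    [[0,0,0],0],
    [[0,0,0],0],
    [[0,0,0],0],
    [[0,0,0],0],
    [[0,0,0],0],
    [[0,0,0],0],
    [[0,0,0],0]
  ]
}}

```text
time: 14.72
tool_pos: [0.5654, -0.205, 0.1896]
tool_rot: [-3.141, 0.002, 3.021]
contact_force: [-1.7, 1.2, 11.1]
opening: 0.022
grip_force: 34.8
```

Emit:
{"name": "step_arm", "arguments": {
  "motion": [
    [[0,0,0],0],
    [[0,0,0],0],
    [[0,0,0],0],
    [[0,0,0],0],
    [[0,0,0],0],
    [[0,0,0],0],
    [[0,0,0],0],
    [[0,0,0],0],
    [[0,0,0],0],
    [[0,0,0],0]
  ]
}}

```text
time: 15.98
tool_pos: [0.5654, -0.205, 0.1896]
tool_rot: [-3.141, 0.002, 3.021]
contact_force: [-2.0, -0.2, 11.6]
opening: 0.0219
grip_force: 34.8
```

Held for over 3.7 s at 10–12 N. Easing off most of the preload without lifting, then releasing.

Emit:
{"name": "step_arm", "arguments": {
  "motion": [
    [[0,0,-0.009],0],
    [[0,0,-0.015],0],
    [[0,0,-0.015],0]
  ]
}}

```text
time: 16.35
tool_pos: [0.5653, -0.205, 0.1897]
tool_rot: [-3.141, 0.001, 3.021]
contact_force: [-0.2, 0.7, 6.7]
opening: 0.0222
grip_force: 34.8
```

Emit:
{"name": "step_arm", "arguments": {
  "motion": [
    [[0,0,0],0],
    [[0,0,0],0],
    [[0,0,0],0],
    [[0,0,0],0],
    [[0,0,0],0],
    [[0,0,0],0],
    [[0,0,0],0],
    [[0,0,0],0]
  ],
  "hand": 0
}}

```text
time: 17.35
tool_pos: [0.5652, -0.2049, 0.1889]
tool_rot: [3.141, 0.0, 3.021]
contact_force: [0.7, 0.4, -0.9]
opening: 0.0913
grip_force: 0.0
```

Emit:
{"name": "step_arm", "arguments": {
  "motion": [
    [[0,0,-0.3],0],
    [[0,0,-0.8],0],
    [[0,0,-1.5],0],
    [[0,0,-2],0],
    [[0,0,-2],0],
    [[0,0,-2],0],
    [[0,0,-2],0]
  ]
}}

```text
time: 18.23
tool_pos: [0.5647, -0.2048, 0.3072]
tool_rot: [3.141, -0.003, 3.021]
contact_force: [-0.3, -0.5, 0.4]
opening: 0.0918
grip_force: 0.0
```

```bash
python3 - <<'E'
from h import *
from cell import robot
c,W,T=wrist("w5"); print(T[:3,3])
a=cv2.imread("pics/w5.png")[60:260,120:390]
s=robot.read_camera("scene")["pixels"][140:330,180:380,::-1]
cv2.imwrite("pics/v5.png",np.hstack([cv2.resize(a,(400,300),interpolation=cv2.INTER_CUBIC),cv2.resize(s,(360,300),interpolation=cv2.INTER_CUBIC)]))
E
```

```text
[ 0.56471322 -0.20476989  0.30723378]
```

View pics/v5.png

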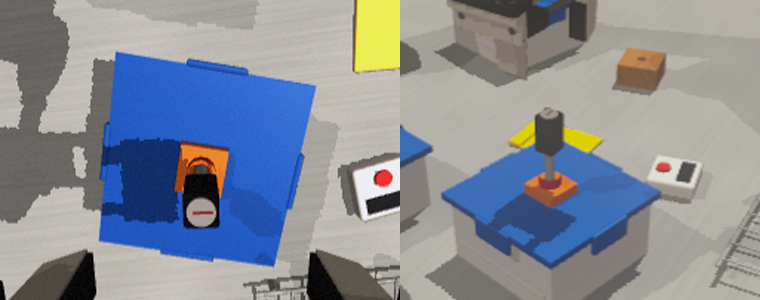

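The thermometer stands upright in the well with the stop on the rim. The gripper is clear and the scraper and timer haven't been disturbed.

```bash
python3 -c "
from cell import robot
print(robot.hand_in())"
```

```text
the job is handed in; nothing more can be done
None
```

Done and handed in: the thermometer bottomed out in the farthest tub's well, was pressed at roughly 10 N (10.5–11.6 N at the wrist) for over 3 s, and stands released with its stop on the rim; the scraper and timer were left alone.

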